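Fit the hanging post into the steamer's push-in fitting

ROBOT

A 6-joint arm with a two-finger parallel gripper is mounted at the origin on the work surface. World frame = base frame: x ahead of the robot, y to its left, z up, the work surface at z = 0. Lengths are in m, angles in rad, forces in N, time in s.
With the tool pointing down it reaches from about 0.25 to 0.85 m from the base axis. Payload 12.5 kg.
Tool frame: the origin (TCP) lies between the finger pads, 19 mm behind the fingertips; this is the grasp point; z points along the fingers, y is the line along which they close (so a half turn about z gives the same grasp; the last joint's range is limited). The gripper opens to 93 mm and grips with 3 to 60 N. Pads are 15 mm wide; open, the fingers measure 128 mm over their backs; the gripper's body (75 mm by 188 mm) begins 65 mm behind the grasp point.
Start: joints at [-1.428, 0.351, 1.652, -0, 1.139, -0.085], TCP at [0.124, -0.536, 0.237] pointing down, gripper open.
Joint ranges: [-2.75, 2.75], [-0.79, 2.1], [0.01, 2.65], [-1.57, 4.71], [0.07, 3.14], [-2.87, 2.87]. Speed limits (rad/s): [2.22, 2.22, 2.79, 3.14, 3.14, 3.14].

INTERFACE

Orientations are given as a unit quaternion [w, x, y, z].
In Python, from cell import robot, vision, workorder gives the robot as it stands. The module is installed in compiled form; this text tells all that it offers.
- The arm moves only by the tool drive_tool, never from a script. Its argument "steps" is a list of rows, each a list of 2 entries, a list of its own where there are three numbers: the shift along the tool's x, y, z in mm, then the turn, a rotation vector about the tool's x, y, z in rad. A call has 1 to 8 rows; each row is the pose to reach, as a shift and turn from the pose commanded when the call began, along the tool's axes at that moment; what a row does not reach only later rows make up. A row lasts 1/12 s, in which the tool goes at most 41.7 mm and 7.16 degrees, less where a joint would pass 70% of its speed; a pose out of reach is approached as far as the arm can. A call with a gripper value outside its range is refused whole. "gripper" is the gripper command: -1 is shut, 1 is fully open, values between are in proportion, set as the call begins (left out, the last holds). The fingers move at their own pace and stop on an object; "grip_force" is the grip in N (left out, the last holds). Time passes only in rows, so rows that repeat a pose let the fingers close. It gives the time, the measured TCP pose, the force, the opening and the grip force at its end, in the units of the state.
- robot.get_obs(): the state, without advancing time (a new reading comes with each control period).
- vision.get_image(name): name is "side" or "top"; returns the picture (400x640x3 uint8, blue, green, red); there is no depth.
- vision.camera_info(name): a dict with "vfov" (degrees; the focal length in pixels is half the picture's height over the tangent of half this angle, whatever the lens; pixels are square), "cx", "cy" (the principal point, pixels), "extrinsics" (4x4, takes a point from camera to world coordinates). Camera axes: x right, y down, z forward; pixel columns grow to the right and rows downward; lengths in m; the calibration is good to about 2 mm. A picture is of the moment at which its call begins. camera_info takes no time and is no camera call.
- workorder.finish_job(): hands the job in; it is judged then, once.
The state is a dict: "clock": time; "qpos": joint angles; "qvel": joint speeds; "joint_efforts": joint torques, N m; "ee_pos": TCP position; "orientation": TCP orientation; "wrist_force": force on the tool from outside, world axes, zero at the start; "moment": the same for the moment, N m; "width": finger opening in m; "gripper_force": force on a finger pad.
Only numpy, scipy, OpenCV 4.12 (cv2) and the standard library are available. Lean on these libraries where they do the work, as an engineer would, in place of code of your own. Each camera call takes 0.05 s, during which the arm holds its last target. There are 200 camera calls.

TASK

Lift the hanging post out of its holder and push its tube into the push-in fitting on top of the garment steamer, past the gripping teeth, until it is fully home and stops firmly, without ramming it. Then tug it gently upwards so that the black collar lifts a little and you know the teeth hold, hold that for a moment without drawing the tube back out, and let go so that it stands upright and still fully home. Do not disturb the other things on the shelf.

Things in the scene. Friction and masses are not known exactly. Their poses are not given: they have to be found in the camera images.
- post: Loose hanging post, about 90 g, upright in the holder at the start. Origin: centre of the tube's lower tip, z up along the tube. Bare aluminium tube 16 mm in diameter; its lowest 10 mm taper to 11 mm at the tip. White plastic head from 95 to 135 mm above the tip, 28 mm along the post's x, 18 mm along its y; grip it across y.
- grip (a point): Middle of the post's head, on the tube's axis, 118 mm above the tip: a good place for the TCP. A 6 mm thick hook bar sticks out of the head to 43 mm either way along the post's x, 98 to 117 mm above the tip; nothing sticks out along y.
- holder: Fixed white plastic block 70 x 70 mm, 50 mm tall, with one round upright hole of 19 mm diameter in the middle of its top in which the post stands loosely (may lean slightly). The hole's floor is 10 mm above the shelf. Origin: centre of its underside.
- steamer: Fixed white garment steamer, casing 170 mm (its x) by 130 mm (its y), 60 mm tall. Origin: centre of its underside, below the fitting's axis; z up. On the casing's middle stands a grey tubular fitting 38 mm across, up to 77 mm high, with the black collar on it. Upright bore 18 mm in diameter. Pushing or wedging with more than about 30 N damages the fitting.
- mouth (a point): Centre of the fitting's mouth, on its axis, at the collar's rim, 89 mm above the shelf. A funnel narrowing from about 23 mm at the rim to 18 mm 4 mm lower. Four sprung teeth grip the tube 15 mm below the rim: passing the taper takes about 8 to 15 N, sliding on 4 to 9 N either way (reads 0 to 4 N after a pause).
- collar (a joint): Black collar, a ring 26 to 31 mm across, 11 mm tall, round the mouth. 0 = down. Pulling up the gripped tube lifts collar and teeth with it against a spring (about 2 N to start, 3.6 N at the top), up to 0.004 m; pulled harder, the tube slides out through the teeth. Let go, the spring draws collar and tube back down.
- seal (a joint): Hidden springy seal in the bore: how far the tip has pressed it down, 0 = untouched, 0.003 m = against the firm stop, tube fully home (under 2 N up to there). It lies 30 to 42 mm below the mouth's rim, differently in each run, out of sight: it is felt as a firm stop.
- tin: Bystander: stainless steel tin with screw-top lid, 69 mm across, 59 mm tall, loose. Origin: its underside's centre or middle.
- dose_cup: Bystander: small clear measuring cup, 52 mm across, 45 mm tall, loose. Origin: its underside's centre or middle.
- rest_plate: Bystander: ribbed aluminium iron rest plate, 110 x 200 mm, 11 mm thick, lying flat, loose. Origin: its underside's centre or middle.
- lint_comb: Bystander: navy plastic lint comb lying flat, about 140 mm long, loose. Origin: its underside's centre or middle.
- spray: Bystander: white spray bottle, 64 mm across, 170 mm tall, loose. Origin: its underside's centre or middle.
- jug: Bystander: white measuring jug with handle, 90 mm across, 100 mm tall, loose. Origin: its underside's centre or middle.
Not all that is in view belongs to the job. Leave any orange or red look-alike of the post alone.

How it is judged:
On the way, in this order (a step that is already met when the one before it is completed fails the run):
1. the post's tube is pushed past the teeth and fully home against the stop (value of joint seal above 0.0022 m and value of joint collar below 0.001 m and horizontal distance between post and mouth below 0.004 m), for 0.2 s.
2. the post is tugged upwards, lifting the collar, and the teeth hold (value of joint collar above 0.0015 m and z of post in the frame of steamer below 0.064 m), for 0.2 s.
At the end, for the whole second after the job is handed in: The post stands released and at rest in the steamer's fitting, upright within 0.08 rad, its tip within 4 mm of the fitting's axis, the hidden seal still pressed at least 1.5 mm of its 3 mm, and the collar back down (under 2 mm) (value of joint seal above 0.0015 m and value of joint collar below 0.002 m and horizontal distance between post and mouth below 0.004 m and angle between post's own z axis and vertical below 0.08 rad and linear speed of post below 0.02 m/s); the robot touches nothing.
It fails at once if the post is rammed or wedged against the steamer with more than about 30 N (40 N summed over all contacts, of which the teeth alone make about 15 N) (contact force between post and steamer above 40 N).
It fails at once if the robot presses on the steamer with more than 15 N (contact force between any of the fingers, the arm and steamer above 15 N).
It fails at once if a bystander is moved by more than 30 mm (distance of any of tin, dose_cup, rest_plate, lint_comb, spray, jug from where it was at the start of the episode above 0.03 m).
It also fails if it takes over 64 s, if anything falls off the work surface, if the arm or the gripper's body presses on something with over 40 N, if the wrist force passes 120 N, or if a joint passes its speed limit or range.

## Working session

There is one attempt and no reset: what is moved stays moved. The work goes in short steps, Python scripts to look and compute and a tool call to move; the robot and the scene stay as the last step left them, time stands still between calls to the robot, and variables do not carry over. Pictures are saved under pics/ and viewed, at most 10 in all, crops included, and the job is handed in when it is done.

Besides the shell and the picture viewer there is one more tool, called after "Emit:" by a JSON object that holds its "name" and its "arguments". drive_tool: Moves the arm, as the interface text tells. Its arguments: {"type":"object","properties":{"steps":{"type":"array","items":{"type":"array"}},"gripper":{"type":"number"},"grip_force":{"type":"number"}},"required":["steps"]}

```bash
mkdir -p pics
python3 - <<'E'
from cell import robot, vision, workorder
import cv2, numpy as np
for n in("side","top"):
    im=vision.get_image(n); cv2.imwrite(f"pics/{n}0.png",im)
    c=vision.camera_info(n); print(n,c["vfov"],c["cx"],c["cy"],np.round(c["extrinsics"],4).tolist(), {k:v for k,v in c.items() if k not in("vfov","cx","cy","extrinsics")})
o=robot.get_obs(); print({k:np.round(v,4).tolist() for k,v in o.items()})
E
```

```text
side 47.05035119839899 316.13031956847635 199.03535777455173 [[-0.8358, -0.3581, 0.4162, 0.1072], [-0.5487, 0.5715, -0.6101, 0.6472], [-0.0193, -0.7383, -0.6742, 0.843], [0.0, 0.0, 0.0, 1.0]] {}
top 48.05222191205678 314.254635216812 196.50697882916148 [[0.0269, -0.9955, 0.0909, 0.4222], [-0.9996, -0.0257, 0.0148, 0.0077], [-0.0124, -0.0913, -0.9957, 1.1781], [0.0, 0.0, 0.0, 1.0]] {}
{'clock': 0.1, 'qpos': [-1.4276, 0.3511, 1.6524, -0.0, 1.1391, -0.0846], 'qvel': [-0.0007, -0.0011, -0.001, 0.0024, 0.0016, 0.0002], 'joint_efforts': [-0.0, -49.803, -28.5706, 0.07, 0.0239, -0.0], 'ee_pos': [0.1242, -0.5355, 0.237], 'orientation': [-0.0005, 0.9935, 0.1136, -0.0], 'wrist_force': [-1.2767, 0.1206, 0.3247], 'moment': [0.0135, 0.0142, -0.0192], 'gripper_force': 0.0, 'width': 0.0931}
```

View pics/side0.png

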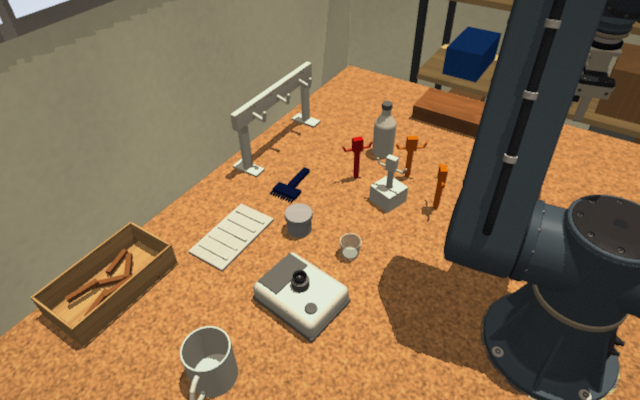

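View pics/top0.png

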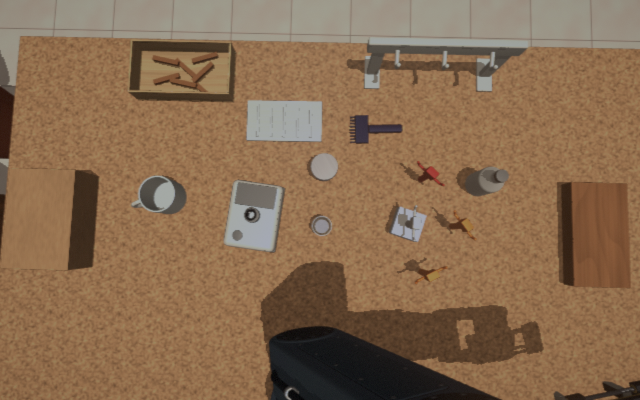

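Candidates for the post are:
- the white one in the white block: side (391,170), top (412,222)
- the red one: side (357,150), top (430,173)
- orange A: side (411,150), top (463,224)
- orange B: side (441,185), top (430,273)

By the description it's the white one in the block. The fitting with its black collar is at side (300,280), top (251,214). I'll check this in one close crop.

Run:
```python
import cv2, numpy as np
s=cv2.imread("pics/side0.png"); t=cv2.imread("pics/top0.png")
z=lambda im,x,y,w,h:cv2.resize(im[y:y+h,x:x+w],(400,300),interpolation=cv2.INTER_CUBIC)
cv2.imwrite("pics/crop1.png",np.vstack([np.hstack([z(s,350,145,80,60+0),z(t,372,192,80,60)]),np.hstack([z(s,260,250,80,60),z(t,212,184,80,60)])]))
```

```text
(no output)
```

View pics/crop1.png

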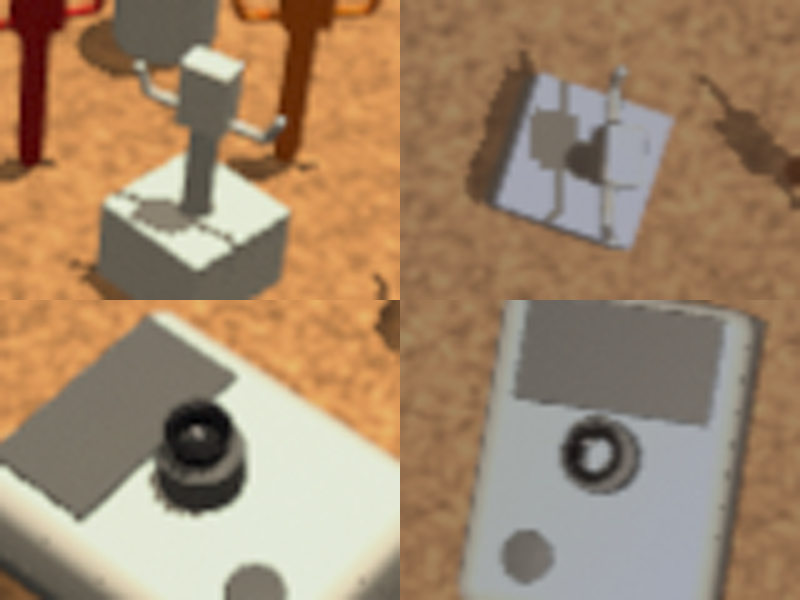

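The crop confirms it: the white post has an aluminium tube and hooks and stands in the white block. Its side head top is at about (392,157). The hook ends are at side (378,158) and (406,169), top (416,206) and (413.6,239.6). The rim is at side (300,276), top (251,215). Next I triangulate these.

```bash
cat > h.py <<'E'
import cv2, numpy as np
from cell import vision
def ray(n,p):
    c=vision.camera_info(n); E=np.array(c["extrinsics"]); f=200/np.tan(np.radians(c["vfov"])/2)
    d=E[:3,:3]@[(p[0]-c["cx"])/f,(p[1]-c["cy"])/f,1]; return E[:3,3],d/np.linalg.norm(d)
def plane(n,p,z):
    o,d=ray(n,p); return o+d*(z-o[2])/d[2]
def tri(ps,pt):
    (a,u),(b,v)=ray("side",ps),ray("top",pt)
    s=np.linalg.lstsq(np.c_[u,-v],b-a,rcond=None)[0]; p,q=a+s[0]*u,b+s[1]*v
    return (p+q)/2,np.linalg.norm(p-q)
def px(n,P):
    c=vision.camera_info(n); E=np.array(c["extrinsics"]); f=200/np.tan(np.radians(c["vfov"])/2)
    k=E[:3,:3].T@(np.array(P)-E[:3,3]); return np.array([c["cx"]+f*k[0]/k[2],c["cy"]+f*k[1]/k[2]])
E
python3 - <<'E'
from h import *
np.set_printoptions(precision=4,suppress=True)
s=cv2.imread("pics/side0.png"); t=cv2.imread("pics/top0.png")
def blob(im,x0,y0,x1,y1,th):
    m=(im[y0:y1,x0:x1].max(2)<th).astype(np.uint8)
    cs,_=cv2.findContours(m,cv2.RETR_EXTERNAL,cv2.CHAIN_APPROX_NONE)
    c=max(cs,key=cv2.contourArea); return cv2.fitEllipse(c),cv2.boundingRect(c),x0,y0
for im,b in((s,(285,262,315,292)),(t,(240,202,262,228))):
    for th in(50,75,100): print(blob(im,*b,th))
print("mouth",tri((300,276.4),(250.8,215)))
for n,q in(("side",(300,276.4)),("top",(250.8,215))): print(plane(n,q,.089))
A=tri((378,158),(416,206.4));B=tri((406,169.4),(413.6,239.6));print("hooks",A,B,(A[0]+B[0])/2)
print("holder top",[plane("top",p,.05) for p in((400,206.4),(426.4,216),(418,241.6),(391,233.4))])
print("headtop side plane .145",plane("side",(392.4,157.4),.145),plane("side",(392,170),.128-0))
E
```

```text
(((13.960343360900879, 14.8640775680542), (11.979641914367676, 12.407654762268066), 42.21002960205078), (8, 9, 13, 13), 285, 262)
(((14.471208572387695, 18.66391944885254), (15.13206672668457, 20.87652587890625), 174.6316375732422), (7, 8, 17, 22), 285, 262)
(((14.052188873291016, 18.511123657226562), (16.537582397460938, 21.170825958251953), 176.45314025878906), (6, 8, 18, 22), 285, 262)
(((10.478113174438477, 12.446671485900879), (8.716537475585938, 9.521430015563965), 16.154495239257812), (6, 8, 9, 10), 240, 202)
(((10.052727699279785, 12.200894355773926), (10.384758949279785, 11.639087677001953), 5.175411224365234), (5, 6, 11, 13), 240, 202)
(((10.285630226135254, 12.023040771484375), (11.398015022277832, 12.629048347473145), 21.161386489868164), (4, 5, 13, 14), 240, 202)
mouth (array([0.4728, 0.1776, 0.0857]), np.float64(0.0002628557014615799))
[0.4713 0.1797 0.089 ]
[0.4725 0.1771 0.089 ]
hooks (array([ 0.5012, -0.2156,  0.126 ]), np.float64(6.272258277856564e-05)) (array([ 0.4224, -0.2113,  0.1251]), np.float64(0.002441278486636707)) [ 0.4618 -0.2134  0.1256]
holder top [array([ 0.5058, -0.1917,  0.05  ]), array([ 0.4834, -0.2579,  0.05  ]), array([ 0.4189, -0.2373,  0.05  ]), array([ 0.4375, -0.1699,  0.05  ])]
headtop side plane .145 [ 0.4616 -0.2138  0.145 ] [ 0.4482 -0.1881  0.128 ]
```

The checks agree. The post axis is at about (0.4617,-0.2138), and the hooks, head and holder centre match within 1 mm. Hook yaw is about -3°, and the hook height of 0.126 fits. The mouth is at about (0.472,0.178). Now I approach the hover pose.

Emit:
{"name": "drive_tool", "arguments": {"steps": [[[20, -12, 0], [0, 0, 0.035]], [[55, -33, 0], [0, 0, 0.07]], [[93, -55, 0], [0, 0, 0.105]], [[131, -77, 0], [0, 0, 0.14]], [[169, -100, 0], [0, 0, 0.175]], [[207, -122, 0], [0, 0, 0.21]], [[245, -145, 0], [0, 0, 0.245]], [[281, -166, 0], [0, 0, 0.28]]], "gripper": 0.2, "grip_force": 40}}

```text
clock: 0.77
ee_pos: [0.3526, -0.3172, 0.2374]
orientation: [-0.0, 1.0, -0.027, -0.0]
wrist_force: [0.8, -1.3, -0.1]
width: 0.0558
gripper_force: 0.0
```

Emit:
{"name": "drive_tool", "arguments": {"steps": [[[26, -27, 0], [0, 0, 0]], [[50, -53, 0], [0, 0, 0]], [[72, -77, 0], [0, 0, 0]], [[88, -94, 0], [0, 0, 0]], [[96, -102, 10], [0, 0, 0]], [[96, -102, 20], [0, 0, 0]], [[96, -102, 20], [0, 0, 0]], [[96, -102, 20], [0, 0, 0]]]}}

```text
clock: 1.43
ee_pos: [0.4517, -0.2227, 0.2164]
orientation: [-0.0, 1.0, -0.026, -0.001]
wrist_force: [-0.1, -0.2, 0.5]
width: 0.0558
gripper_force: 0.0
```

Run:
```python
from h import *
from cell import robot
o=robot.get_obs(); print(np.round(o["ee_pos"],4),np.round(o["wrist_force"],2))
s=vision.get_image("side");t=vision.get_image("top")
z=lambda im,x,y,w,h:cv2.resize(im[y:y+h,x:x+w],(400,400),interpolation=cv2.INTER_CUBIC)
cv2.imwrite("pics/b.png",np.hstack([z(s,340,100,100,100),z(t,362,172,100,100)]))
```

```text
[ 0.4517 -0.2227  0.2164] [-0.06 -0.22  0.53]
```

View pics/b.png

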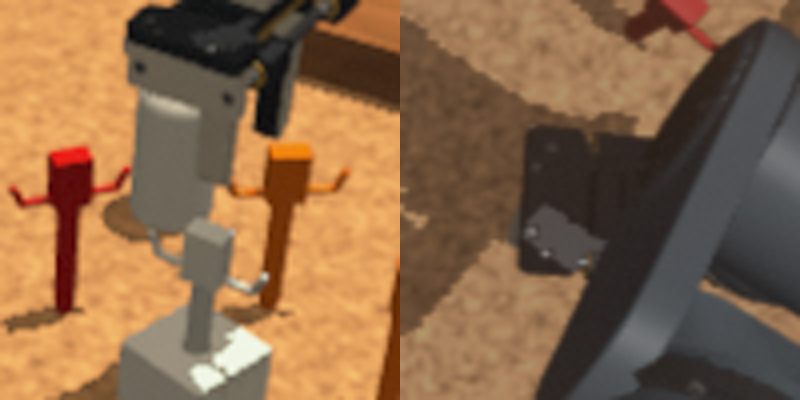

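The side crop shows the fingers above and just off the head, which is at crop (207,250). The TCP is about 10 mm short in x and 9 mm short in y. I'll correct that and descend.

Emit:
{"name": "drive_tool", "arguments": {"steps": [[[5, -5, 5], [0, 0, 0]], [[9.5, -9.4, 15], [0, 0, 0]], [[9.5, -9.4, 30], [0, 0, 0]], [[9.5, -9.4, 48], [0, 0, 0]], [[9.5, -9.4, 65], [0, 0, 0]], [[9.5, -9.4, 80], [0, 0, 0]], [[9.5, -9.4, 88], [0, 0, 0]], [[9.5, -9.4, 88], [0, 0, 0]]]}}

```text
clock: 2.2
ee_pos: [0.4621, -0.2127, 0.1276]
orientation: [-0.001, 1.0, -0.026, -0.001]
wrist_force: [-0.2, 1.0, -0.3]
width: 0.0554
gripper_force: 0.0
```

Emit:
{"name": "drive_tool", "arguments": {"steps": [[[0, 0, 0], [0, 0, 0]], [[0, 0, 0], [0, 0, 0]], [[0, 0, 0], [0, 0, 0]]]}}

```text
clock: 2.45
ee_pos: [0.4632, -0.2135, 0.1302]
orientation: [0.0, 1.0, -0.026, 0.001]
wrist_force: [-0.6, 0.2, 0.1]
width: 0.0558
gripper_force: 0.0
```

Run:
```python
from h import *
s=vision.get_image("side")
z=lambda im,x,y,w,h:cv2.resize(im[y:y+h,x:x+w],(600,600),interpolation=cv2.INTER_CUBIC)
cv2.imwrite("pics/c.png",z(s,350,120,80,80))
```

```text
(no output)
```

View pics/c.png

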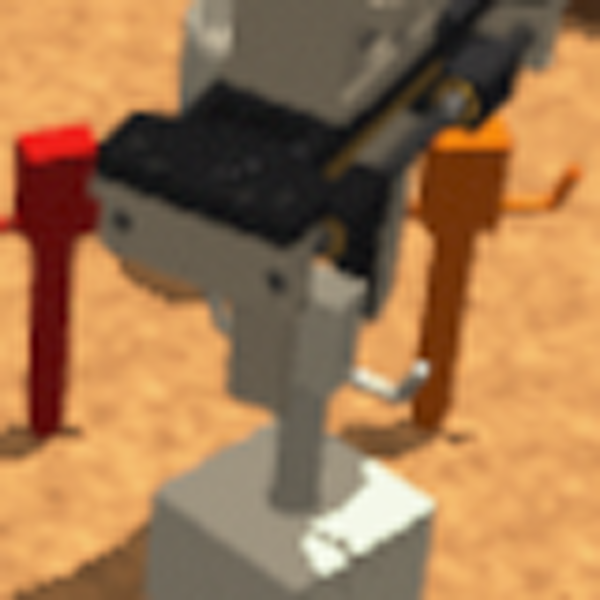

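The camera-side finger (crop (260,350)) stands in front of the head (crop (325,310)) and clear of the hooks, as it should for the +y finger. I'll close now.

Emit:
{"name": "drive_tool", "arguments": {"steps": [[[0, 0, 0], [0, 0, 0]], [[0, 0, 0], [0, 0, 0]], [[0, 0, 0], [0, 0, 0]], [[0, 0, 0], [0, 0, 0]], [[0, 0, 0], [0, 0, 0]], [[0, 0, 0], [0, 0, 0]], [[0, 0, 0], [0, 0, 0]], [[0, 0, 0], [0, 0, 0]]], "gripper": -1, "grip_force": 40}}

```text
clock: 3.17
ee_pos: [0.4627, -0.2133, 0.1294]
orientation: [-0.0, 1.0, -0.026, -0.0]
wrist_force: [-0.3, -0.4, -0.3]
width: 0.0177
gripper_force: 40.0
```

Emit:
{"name": "drive_tool", "arguments": {"steps": [[[0, 0, -10], [0, 0, 0]], [[0, 0, -22], [0, 0, 0]], [[0, 0, -40], [0, 0, 0]], [[0, 0, -60], [0, 0, 0]], [[0, 0, -80], [0, 0, 0]], [[0, 0, -100], [0, 0, 0]], [[0, 0, -115], [0, 0, 0]], [[0, 0, -120], [0, 0, 0]]]}}

```text
clock: 3.83
ee_pos: [0.4634, -0.2136, 0.2523]
orientation: [0.001, 1.0, -0.026, 0.002]
wrist_force: [0.6, 0.4, -0.3]
width: 0.0178
gripper_force: 40.0
```

Emit:
{"name": "drive_tool", "arguments": {"steps": [[[0, -10, 0], [0, 0, 0]], [[-1, -30, 0], [0, 0, 0]], [[-2, -56, 0], [0, 0, 0]], [[-2.5, -84, 0], [0, 0, 0]], [[-3, -112, 0], [0, 0, 0]], [[-4, -140, 0], [0, 0, 0]], [[-5, -168, 0], [0, 0, 0]], [[-6, -196, 0], [0, 0, 0]]]}}

```text
clock: 4.5
ee_pos: [0.466, -0.0152, 0.2484]
orientation: [-0.0, 1.0, -0.026, -0.001]
wrist_force: [0.8, -0.4, -1.6]
width: 0.0177
gripper_force: 40.0
```

Emit:
{"name": "drive_tool", "arguments": {"steps": [[[-1, -28, 0], [0, 0, 0]], [[-2, -56, 0], [0, 0, 0]], [[-3, -84, 0], [0, 0, 0]], [[-4, -112, 0], [0, 0, 0]], [[-4.5, -140, 0], [0, 0, 0]], [[-5, -165, 0], [0, 0, 0]], [[-5.5, -185, 0], [0, 0, 0]], [[-5.5, -195, 0], [0, 0, 0]]]}}

```text
clock: 5.17
ee_pos: [0.4706, 0.1801, 0.2483]
orientation: [0.0, 1.0, -0.025, -0.001]
wrist_force: [0.3, -0.7, -0.8]
width: 0.0177
gripper_force: 40.0
```

Emit:
{"name": "drive_tool", "arguments": {"steps": [[[0, 0, 0], [0, 0, 0]], [[0, 0, 0], [0, 0, 0]], [[0, 0, 0], [0, 0, 0]], [[0, 0, 0], [0, 0, 0]]]}}

```text
clock: 5.5
ee_pos: [0.4717, 0.1768, 0.2493]
orientation: [0.0, 1.0, -0.027, -0.0]
wrist_force: [-0.1, -0.1, -0.3]
width: 0.0177
gripper_force: 40.0
```

Run:
```python
from h import *
from cell import robot
o=robot.get_obs(); p=o["ee_pos"]; print(np.round(p,4),np.round(o["orientation"],4),np.round(o["wrist_force"],2))
print("tip px",px("side",p-[0,0,.118]),px("top",p-[0,0,.118]))
s=vision.get_image("side");t=vision.get_image("top"); cv2.imwrite("pics/s_d.png",s);cv2.imwrite("pics/t_d.png",t)
z=lambda im,x,y,w,h:cv2.resize(im[y:y+h,x:x+w],(400,500),interpolation=cv2.INTER_CUBIC)
cv2.imwrite("pics/d.png",np.hstack([z(s,260,200,80,100),z(t,212,154,80,100)]))
```

```text
[0.4717 0.1768 0.2493] [ 1.000e-04  9.996e-01 -2.670e-02 -1.000e-04] [-0.06 -0.11 -0.25]
tip px [299.76612221 262.11954463] [248.10891514 214.45143598]
```

View pics/d.png

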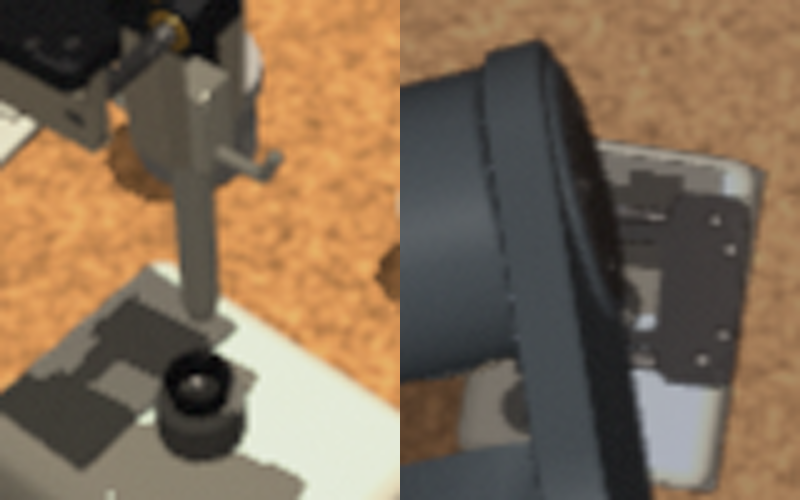

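The side crop shows the tube straight above the collar. The tip is at about px (300,263.6) against a predicted (299.8,262.1), and the rim centre is at about (299.6,276.4). I'll check lean and lateral offset numerically by a saturation mask.

Run:
```python
from h import *
s=cv2.imread("pics/s_d.png").astype(int)
p=np.array([.4717,.1768,.2493])
L=[]
for v in range(238,254,2):
    r=s[v]; w=(r[:,2]-r[:,0])  # orange high
    sat=np.clip(1-w/60.,0,1); seg=sat[288:312]; u=np.arange(288,312)
    k=u[seg>.5]; L.append((v,k.min(),k.max(),(seg*u).sum()/seg.sum()))
for l in L: print(l)
for h in(.0,.03,.06,.09,.118): print(h,px("side",p-[0,0,.118-h]))
o=s.astype(np.uint8)
s0=cv2.imread("pics/side0.png"); t0=cv2.imread("pics/top0.png")
g=s0[262:292,284:316].max(2); print(g[6:24])
print(t0[203:228,238:264].max(2))
print(px("side",(.472,.178,.089)),px("top",(.472,.178,.089)))
```

```text
(238, np.int64(295), np.int64(301), np.float64(298.05202312138726))
(240, np.int64(295), np.int64(301), np.float64(298.25075528700904))
(242, np.int64(296), np.int64(301), np.float64(298.4507936507937))
(244, np.int64(296), np.int64(301), np.float64(298.62300319488816))
(246, np.int64(296), np.int64(302), np.float64(298.7650793650794))
(248, np.int64(296), np.int64(302), np.float64(299.0223642172524))
(250, np.int64(296), np.int64(302), np.float64(299.0224358974359))
(252, np.int64(296), np.int64(302), np.float64(298.9935897435897))
0.0 [299.75651595 262.1000348 ]
0.03 [299.09099892 252.1912951 ]
0.06 [298.3948211  241.82605354]
0.09 [297.66581369 230.97201932]
0.118 [296.9536925  220.36940039]
[[122 123 122 122 123 122 122 123 123 124 123 124 123 124 122 122 123 123
  119 126 169 215 234 234 234 233 233 234 234 233 232 229]
 [122 123 123 122 123 123 123 124 123 121 124 124 123 118 108 102 106 111
  124 179 224 233 233 234 234 233 233 233 234 233 233 233]
 [122 124 123 123 123 122 123 122 123 123 122 116 100  92  82  68  69  76
  105 170 218 234 234 233 234 233 234 234 233 234 234 23
[... 4080 characters left out ...]
170 170 170 170 170 170 169 168 161 140 112 112 107  99 118 136
  165 169 173 174 174 174 175 175]
 [170 169 170 169 169 170 170 170 170 170 170 169 168 167 167 167 168 170
  173 174 174 174 175 174 175 176]
 [169 170 170 170 170 170 171 171 171 171 171 172 171 173 172 172 173 173
  173 174 174 174 175 175 175 176]
 [169 170 170 169 169 169 171 170 171 171 171 172 173 173 172 173 173 173
  173 174 175 175 175 175 176 176]
 [169 170 169 170 170 170 170 170 171 172 172 172 172 172 173 173 174 173
  174 174 174 174 175 175 176 177]
 [169 170 170 170 171 171 171 171 171 171 172 172 172 173 174 173 174 174
  174 175 174 175 176 176 176 176]]
[300.19527687 275.68196695] [250.40656008 215.19008709]
```

The tube is vertical: its centreline is within 0.1 px of the prediction. The rim outline gives its centre at side (299.2,275.7) and top (250.0,214.5), which both put the mouth at about (0.4737,0.179). I'll shift 1.7/-2.2 mm in tool axes and go down to just above the rim.

Emit:
{"name": "drive_tool", "arguments": {"steps": [[[1, -1.2, 2], [0, 0, 0]], [[1.7, -2.2, 8], [0, 0, 0]], [[1.7, -2.2, 17], [0, 0, 0]], [[1.7, -2.2, 26], [0, 0, 0]], [[1.7, -2.2, 33], [0, 0, 0]], [[1.7, -2.2, 37], [0, 0, 0]], [[1.7, -2.2, 37], [0, 0, 0]], [[1.7, -2.2, 37], [0, 0, 0]]]}}

```text
clock: 6.27
ee_pos: [0.4735, 0.1799, 0.2122]
orientation: [0.0, 1.0, -0.026, -0.0]
wrist_force: [-0.6, 0.2, -1.0]
width: 0.0177
gripper_force: 40.0
```

Emit:
{"name": "drive_tool", "arguments": {"steps": [[[0, 0, 2], [0, 0, 0]], [[0, 0, 4], [0, 0, 0]], [[0, 0, 6], [0, 0, 0]], [[0, 0, 8], [0, 0, 0]], [[0, 0, 10], [0, 0, 0]], [[0, 0, 10], [0, 0, 0]], [[0, 0, 10], [0, 0, 0]], [[0, 0, 10], [0, 0, 0]]]}}

```text
clock: 6.93
ee_pos: [0.4735, 0.1799, 0.2025]
orientation: [-0.0, 1.0, -0.026, 0.0]
wrist_force: [0.1, -1.0, -1.4]
width: 0.0175
gripper_force: 40.0
```

Run:
```python
from h import *
s=vision.get_image("side")
cv2.imwrite("pics/e.png",cv2.resize(s[220:300,260:340],(600,600),interpolation=cv2.INTER_CUBIC))
```

```text
(no output)
```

View pics/e.png

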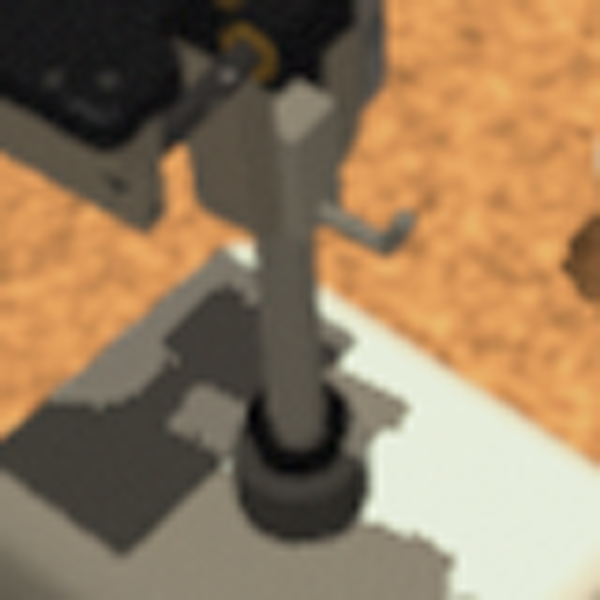

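The tube (crop x 265–322) stands inside the black rim (245–350), centred within 1 mm and entering the funnel. I'll go on slowly, watching the force.

Emit:
{"name": "drive_tool", "arguments": {"steps": [[[0, 0, 1.5], [0, 0, 0]], [[0, 0, 3], [0, 0, 0]], [[0, 0, 4.5], [0, 0, 0]], [[0, 0, 6], [0, 0, 0]], [[0, 0, 6], [0, 0, 0]], [[0, 0, 6], [0, 0, 0]]]}}

```text
clock: 7.48
ee_pos: [0.4735, 0.1799, 0.1963]
orientation: [0.0, 1.0, -0.026, -0.0]
wrist_force: [0.4, -0.2, -0.9]
width: 0.0177
gripper_force: 40.0
```

Emit:
{"name": "drive_tool", "arguments": {"steps": [[[0, 0, 1], [0, 0, 0]], [[0, 0, 2], [0, 0, 0]], [[0, 0, 3], [0, 0, 0]], [[0, 0, 3], [0, 0, 0]]]}}

```text
clock: 7.82
ee_pos: [0.4735, 0.1799, 0.1933]
orientation: [0.0, 1.0, -0.026, 0.0]
wrist_force: [-0.3, -0.7, -1.5]
width: 0.0179
gripper_force: 40.0
```

Emit:
{"name": "drive_tool", "arguments": {"steps": [[[0, 0, 1], [0, 0, 0]], [[0, 0, 2], [0, 0, 0]], [[0, 0, 3], [0, 0, 0]]]}}

```text
clock: 8.07
ee_pos: [0.4738, 0.1798, 0.1906]
orientation: [0.0, 1.0, -0.026, 0.0]
wrist_force: [0.5, -2.1, 2.6]
width: 0.0175
gripper_force: 40.0
```

Emit:
{"name": "drive_tool", "arguments": {"steps": [[[0, 0, 0.7], [0, 0, 0]], [[0, 0, 1.4], [0, 0, 0]], [[0, 0, 2], [0, 0, 0]]]}}

```text
clock: 8.32
ee_pos: [0.4736, 0.1797, 0.1886]
orientation: [0.0, 1.0, -0.026, 0.0]
wrist_force: [0.7, -3.1, 5.3]
width: 0.0181
gripper_force: 40.0
```

Emit:
{"name": "drive_tool", "arguments": {"steps": [[[0, 0, 0.7], [0, 0, 0]], [[0, 0, 1.4], [0, 0, 0]], [[0, 0, 2], [0, 0, 0]]]}}

```text
clock: 8.57
ee_pos: [0.4737, 0.1798, 0.1866]
orientation: [0.0, 1.0, -0.026, 0.0]
wrist_force: [1.0, -2.1, 6.3]
width: 0.0177
gripper_force: 40.0
```

Emit:
{"name": "drive_tool", "arguments": {"steps": [[[0, 0, 0.7], [0, 0, 0]], [[0, 0, 1.4], [0, 0, 0]], [[0, 0, 2], [0, 0, 0]]]}}

```text
clock: 8.82
ee_pos: [0.4739, 0.18, 0.1849]
orientation: [-0.0, 1.0, -0.026, 0.001]
wrist_force: [0.2, -3.1, 9.9]
width: 0.0178
gripper_force: 40.0
```

Emit:
{"name": "drive_tool", "arguments": {"steps": [[[0, 0, 0.7], [0, 0, 0]], [[0, 0, 1.4], [0, 0, 0]], [[0, 0, 2], [0, 0, 0]]]}}

```text
clock: 9.07
ee_pos: [0.4738, 0.18, 0.1828]
orientation: [-0.0, 1.0, -0.026, 0.0]
wrist_force: [0.8, -2.5, 7.0]
width: 0.0175
gripper_force: 40.0
```

Emit:
{"name": "drive_tool", "arguments": {"steps": [[[0, 0.3, 0.7], [0, 0, 0]], [[0, 0.5, 1.4], [0, 0, 0]], [[0, 0.5, 2], [0, 0, 0]]]}}

```text
clock: 9.32
ee_pos: [0.4736, 0.1797, 0.1805]
orientation: [-0.0, 1.0, -0.026, 0.0]
wrist_force: [0.2, 0.9, 4.2]
width: 0.0178
gripper_force: 40.0
```

Emit:
{"name": "drive_tool", "arguments": {"steps": [[[0, 0, 0.7], [0, 0, 0]], [[0, 0, 1.4], [0, 0, 0]], [[0, 0, 2], [0, 0, 0]]]}}

```text
clock: 9.57
ee_pos: [0.4734, 0.1795, 0.1783]
orientation: [-0.0, 1.0, -0.026, -0.0]
wrist_force: [-0.1, -0.1, 4.4]
width: 0.0178
gripper_force: 40.0
```

Emit:
{"name": "drive_tool", "arguments": {"steps": [[[0, 0, 0.5], [0, 0, 0]], [[0, 0, 1], [0, 0, 0]], [[0, 0, 1.5], [0, 0, 0]]]}}

```text
clock: 9.82
ee_pos: [0.4734, 0.1794, 0.1768]
orientation: [-0.0, 1.0, -0.026, -0.0]
wrist_force: [-0.6, 0.2, 4.1]
width: 0.0177
gripper_force: 40.0
```

Emit:
{"name": "drive_tool", "arguments": {"steps": [[[0, 0, 0.5], [0, 0, 0]], [[0, 0, 1], [0, 0, 0]], [[0, 0, 1.5], [0, 0, 0]]]}}

```text
clock: 10.07
ee_pos: [0.4734, 0.1794, 0.1753]
orientation: [0.0, 1.0, -0.026, -0.0]
wrist_force: [0.3, -0.2, 4.4]
width: 0.0179
gripper_force: 40.0
```

Emit:
{"name": "drive_tool", "arguments": {"steps": [[[0, 0, 0.4], [0, 0, 0]], [[0, 0, 0.8], [0, 0, 0]], [[0, 0, 1.2], [0, 0, 0]]]}}

```text
clock: 10.32
ee_pos: [0.4734, 0.1794, 0.1742]
orientation: [0.0, 1.0, -0.026, -0.0]
wrist_force: [-0.3, 0.3, 4.5]
width: 0.0181
gripper_force: 40.0
```

Emit:
{"name": "drive_tool", "arguments": {"steps": [[[0, 0, 0.4], [0, 0, 0]], [[0, 0, 0.8], [0, 0, 0]], [[0, 0, 1.2], [0, 0, 0]]]}}

```text
clock: 10.57
ee_pos: [0.4735, 0.1794, 0.1731]
orientation: [0.0, 1.0, -0.026, 0.0]
wrist_force: [-0.7, 0.2, 5.9]
width: 0.0177
gripper_force: 40.0
```

Emit:
{"name": "drive_tool", "arguments": {"steps": [[[0, 0, 0.4], [0, 0, 0]], [[0, 0, 0.8], [0, 0, 0]], [[0, 0, 1.2], [0, 0, 0]]]}}

```text
clock: 10.82
ee_pos: [0.4735, 0.1794, 0.1719]
orientation: [-0.0, 1.0, -0.026, 0.0]
wrist_force: [-0.8, -0.8, 7.6]
width: 0.0179
gripper_force: 40.0
```

Emit:
{"name": "drive_tool", "arguments": {"steps": [[[0, 0, 0.4], [0, 0, 0]], [[0, 0, 0.8], [0, 0, 0]], [[0, 0, 1.2], [0, 0, 0]]]}}

```text
clock: 11.07
ee_pos: [0.4737, 0.1794, 0.1712]
orientation: [-0.0, 1.0, -0.026, 0.0]
wrist_force: [-1.9, -1.0, 14.0]
width: 0.0178
gripper_force: 40.0
```

Emit:
{"name": "drive_tool", "arguments": {"steps": [[[0, 0, 0], [0, 0, 0]], [[0, 0, 0], [0, 0, 0]], [[0, 0, 0], [0, 0, 0]]]}}

```text
clock: 11.32
ee_pos: [0.4736, 0.1794, 0.1712]
orientation: [-0.0, 1.0, -0.026, 0.0]
wrist_force: [-2.4, -1.7, 11.0]
width: 0.0175
gripper_force: 40.0
```

Emit:
{"name": "drive_tool", "arguments": {"steps": [[[0, 0, 0.2], [0, 0, 0]], [[0, 0, 0.4], [0, 0, 0]], [[0, 0, 0.4], [0, 0, 0]]]}}

```text
clock: 11.57
ee_pos: [0.4737, 0.1794, 0.1711]
orientation: [-0.0, 1.0, -0.026, 0.0]
wrist_force: [-2.6, -1.1, 13.2]
width: 0.0177
gripper_force: 40.0
```

This is the firm stop: 0.4 mm commanded gave 0.1 mm of motion, with 11–13 N static at TCP z 0.171 (tip about 0.052, i.e. 37 mm below the rim). That completes step 1. Now a gentle tug.

Emit:
{"name": "drive_tool", "arguments": {"steps": [[[0, 0, 0], [0, 0, 0]], [[0, 0, -0.4], [0, 0, 0]], [[0, 0, -0.8], [0, 0, 0]], [[0, 0, -1.2], [0, 0, 0]], [[0, 0, -1.6], [0, 0, 0]], [[0, 0, -2], [0, 0, 0]], [[0, 0, -2], [0, 0, 0]]]}}

```text
clock: 12.15
ee_pos: [0.4734, 0.1794, 0.1719]
orientation: [0.0, 1.0, -0.026, -0.0]
wrist_force: [0.5, 0.3, -2.1]
width: 0.0178
gripper_force: 40.0
```

Emit:
{"name": "drive_tool", "arguments": {"steps": [[[0, 0, -0.5], [0, 0, 0]], [[0, 0, -1], [0, 0, 0]], [[0, 0, -1.5], [0, 0, 0]], [[0, 0, -1.5], [0, 0, 0]], [[0, 0, -1.5], [0, 0, 0]]]}}

```text
clock: 12.57
ee_pos: [0.4734, 0.1794, 0.1736]
orientation: [0.0, 1.0, -0.026, -0.0]
wrist_force: [1.8, 0.2, -3.3]
width: 0.0175
gripper_force: 40.0
```

Run:
```python
from h import *
s=vision.get_image("side")
g=lambda i:cv2.resize(i[255:295,280:320],(400,400),interpolation=cv2.INTER_CUBIC)
cv2.imwrite("pics/f.png",np.hstack([g(cv2.imread("pics/side0.png")),g(s)]))
```

```text
(no output)
```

View pics/f.png

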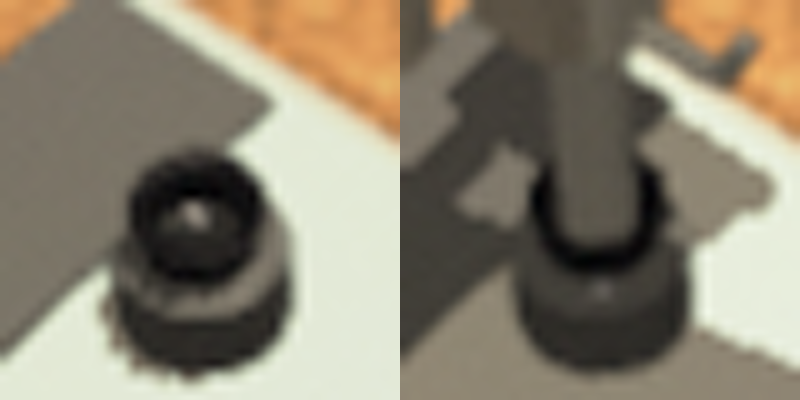

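Beside the earlier view, the collar's rim has risen: its lower edge went from about 280 to about 271 in the crop, roughly 2 mm. The pull of -3.3 N matches the spring. A little more, then I hold.

Emit:
{"name": "drive_tool", "arguments": {"steps": [[[0, 0, -0.4], [0, 0, 0]], [[0, 0, -0.8], [0, 0, 0]], [[0, 0, -0.8], [0, 0, 0]], [[0, 0, -0.8], [0, 0, 0]], [[0, 0, -0.8], [0, 0, 0]], [[0, 0, -0.8], [0, 0, 0]]]}}

```text
clock: 13.12
ee_pos: [0.4734, 0.1794, 0.1745]
orientation: [0.0, 1.0, -0.026, -0.0]
wrist_force: [0.8, -0.1, -5.0]
width: 0.0183
gripper_force: 40.0
```

Emit:
{"name": "drive_tool", "arguments": {"steps": [[[0, 0, 0.5], [0, 0, 0]], [[0, 0, 1], [0, 0, 0]], [[0, 0, 1.5], [0, 0, 0]], [[0, 0, 2], [0, 0, 0]], [[0, 0, 2.4], [0, 0, 0]], [[0, 0, 2.8], [0, 0, 0]], [[0, 0, 3.2], [0, 0, 0]]]}}

```text
clock: 13.7
ee_pos: [0.4736, 0.1794, 0.1715]
orientation: [-0.0, 1.0, -0.026, 0.0]
wrist_force: [-0.2, -0.0, 1.4]
width: 0.0179
gripper_force: 40.0
```

Emit:
{"name": "drive_tool", "arguments": {"steps": [[[0, 0, 0.4], [0, 0, 0]], [[0, 0, 0.8], [0, 0, 0]], [[0, 0, 1], [0, 0, 0]], [[0, 0, 1], [0, 0, 0]], [[0, 0, 1], [0, 0, 0]]]}}

```text
clock: 14.12
ee_pos: [0.4737, 0.1795, 0.1712]
orientation: [-0.0, 1.0, -0.026, 0.0]
wrist_force: [-2.5, -1.8, 9.2]
width: 0.0177
gripper_force: 40.0
```

Home again at 0.1712 with 9 N. I ease off, open and retreat.

Emit:
{"name": "drive_tool", "arguments": {"steps": [[[0, 0, -0.3], [0, 0, 0]], [[0, 0, -0.5], [0, 0, 0]]]}}

```text
clock: 14.28
ee_pos: [0.4736, 0.1794, 0.1714]
orientation: [-0.0, 1.0, -0.026, 0.0]
wrist_force: [-1.0, 0.4, 3.2]
width: 0.018
gripper_force: 40.0
```

Emit:
{"name": "drive_tool", "arguments": {"steps": [[[0, 0, 0], [0, 0, 0]], [[0, 0, 0], [0, 0, 0]], [[0, 0, 0], [0, 0, 0]], [[0, 0, 0], [0, 0, 0]], [[0, 0, 0], [0, 0, 0]], [[0, 0, 0], [0, 0, 0]]], "gripper": 0.1}}

```text
clock: 14.78
ee_pos: [0.4735, 0.1794, 0.1708]
orientation: [0.0, 1.0, -0.026, -0.0]
wrist_force: [0.5, -0.2, 0.3]
width: 0.0499
gripper_force: 0.0
```

Emit:
{"name": "drive_tool", "arguments": {"steps": [[[0, 0, -4], [0, 0, 0]], [[0, 0, -12], [0, 0, 0]], [[0, 0, -25], [0, 0, 0]], [[0, 0, -45], [0, 0, 0]], [[0, 0, -70], [0, 0, 0]], [[0, 0, -95], [0, 0, 0]], [[0, 0, -110], [0, 0, 0]], [[0, 0, -110], [0, 0, 0]]]}}

```text
clock: 15.45
ee_pos: [0.4747, 0.1798, 0.2847]
orientation: [-0.001, 1.0, -0.026, 0.003]
wrist_force: [0.4, 0.1, 0.0]
width: 0.0511
gripper_force: 0.0
```

Emit:
{"name": "drive_tool", "arguments": {"steps": [[[0, 0, 0], [0, 0, 0]], [[0, 0, 0], [0, 0, 0]], [[0, 0, 0], [0, 0, 0]], [[0, 0, 0], [0, 0, 0]]]}}

```text
clock: 15.78
ee_pos: [0.4731, 0.1793, 0.2799]
orientation: [0.0, 1.0, -0.026, -0.001]
wrist_force: [-1.0, 0.7, -0.1]
width: 0.0514
gripper_force: 0.0
```

Run:
```python
from h import *
s=vision.get_image("side")
print("head top px if home",px("side",(.4737,.1794,.052+.135)))
cv2.imwrite("pics/g.png",cv2.resize(s[180:310,220:380],(800,600),interpolation=cv2.INTER_CUBIC))
```

```text
head top px if home [296.86425596 243.78063504]
```

View pics/g.png

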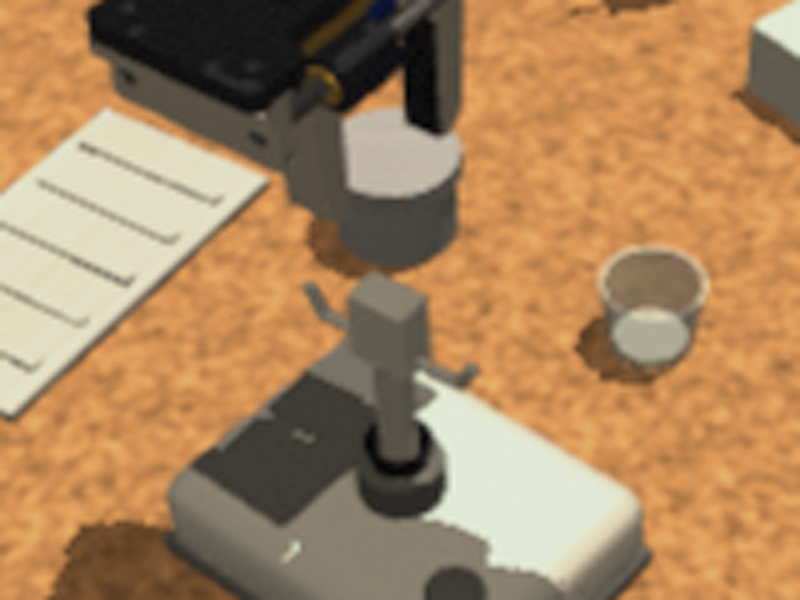

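The post stands upright and released in the fitting. Its head top is at about px (297.6,244.4) against an expected (296.9,243.8) for fully home. The collar is down and the bystanders are in place, so I'm handing in.

```bash
python3 -c "
from cell import workorder
print(workorder.finish_job())"
```

```text
the job is handed in; nothing more can be done
None
```

The job is handed in, with no verdict returned: the post was pushed to the firm stop (about 13 N), tugged with the collar seen to lift, pressed home again and released, and the last picture shows it upright and fully home.

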